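# Load a sleeve on the marking arbor, draw the arbor out and hold it level

## Robot

A 6-joint arm with a two-finger parallel gripper is mounted at the origin on a cart in front of the work surface, level with it; the furniture and walls round the work are solid. World frame = base frame: x ahead of the robot, y to its left, z up, the work surface at z = 0. Lengths are in m, angles in degrees, forces in N, time in s.
With the tool pointing down it reaches from about 0.35 to 0.925 m from the base axis. Payload 6.4 kg.
Tool frame: the origin (TCP) lies where the fingers leave the gripper's body, on its centre line; the fingertips stand 73 mm ahead of it and the grasp point (between the pads) lies 54 mm ahead of it; y points along the fingers, z is the direction in which the jaws open and shut, and the axes are right-handed (so a half turn about y gives the same grasp; the last joint's range is limited). The gripper opens to 85 mm and grips with 20 to 120 N. Pads are 22 mm wide; open, the fingers measure 114 mm over their backs; the gripper's body (76 mm by 85 mm) begins 54 mm behind the grasp point. The pads swing forward as they close: fully open they stand 13 mm farther back than shut.
Start: joints at [53.337, 14.043, 89.255, -0, 76.702, -9.975], TCP at [0.292, 0.581, 0.304] pointing down, gripper open.
Joint ranges: [-179.41, 179.41], [-58.25, 129.5], [7.25, 145.43], [-54.29, 234.29], [11.92, 165.04], [-157.13, 157.13]. Speed limits (degrees/s): [147.25, 147.25, 180, 180, 180, 180].

## Interface

Orientations are given as [roll, pitch, yaw] about the fixed x, y, z axes, in that order (R = Rz(yaw) Ry(pitch) Rx(roll)).
In Python, from cell import ctrl, grab_frame, get_calibration, cut_out, place_of gives the robot as it stands. Calls block until the motion is done:
- ctrl.move_to(position, orientation): joint-space move of the TCP to a pose.
- ctrl.move_linear(position, ori=None, rate=0.15, stop_force=None): straight line of the TCP; ori=None keeps the orientation; rate is the mean speed in m/s. With stop_force (N) it stops when the force on the tool has changed by that much, and returns True; else False.
- ctrl.move_j(angles): joint-space move.
- ctrl.command_gripper(opening): finger opening in m; the grip force is fixed at half the most; returns when the fingers have stopped.
- ctrl.dwell(seconds).
- ctrl.solve_ik(position, orientation): joint angles nearest the present ones, or None.
- ctrl.get_state(): the state.
- grab_frame(name): name is "scene" or "top" or "wrist"; returns (picture, depth): 480x640x3 uint8, red, green, blue; 480x640 float32, m along the optical axis (not along the pixel's ray), 0 where there is no reading.
- get_calibration(name): a dict with "mtx" (3x3 intrinsics, pixels), "k1" (the pictures are not rectified: a ray, as slopes to the right and down, at radius r is drawn at 1 + k1 r^2 times it, then the intrinsics apply), "R" (3x3) and "t" (3): a world point X has camera coordinates R X + t. Camera axes: x right, y down, z forward; pixel columns grow to the right and rows downward; lengths in m; the calibration is good to about 2 mm. A picture is of the moment at which its call begins: read the wrist's pose just before it. get_calibration takes no time and is no camera call; for the wrist camera it gives the pose at the moment of the call.
A pose or a line that the arm cannot do raises ctrl.PlanningError and nothing moves.
- ctrl.close_job(): hands the job in, once; it reports no verdict.
Trained networks look in the newest picture that a camera, given by its name, has taken for a name from the list of things; names that differ only in an ending like _2 or _b are one class to them, and where a whole thing is asked for, a point or a joint stands for the part that bears it (a point fixed in the world has none). Each returns a list of dicts, best first, with "p" (0 to 1); they miss things now and then, are a little off and sometimes report something else, mostly with a low value. They report only what shows in the picture. A call takes as long as a camera call. They do not tell look-alikes from the thing itself.
- cut_out(target, camera): "mask" (480x640 bool, what is visible of it) and "uv" ([column, row] in pixels, amid what is visible of it).
- place_of(target, camera): "uv" ([column, row] in pixels: a listed point, or the origin of a listed thing).
The state is a dict: "t": time; "joint_positions": joint angles; "dq": joint speeds; "joint_torque": joint torques, N m; "ee_pos": TCP position; "ee_rot": TCP orientation; "wrist_force": force on the tool from outside, world axes, zero at the start; "wrist_torque": the same for the moment, N m; "gripper_width": finger opening in m.
Only numpy, scipy, OpenCV 4.12 (cv2) and the standard library are available. Lean on these libraries where they do the work, as an engineer would, in place of code of your own. Each camera call takes 0.05 s, during which the arm holds its last target. There are 200 camera calls.

## Task

Of the two turned sleeves on the dotted plate, take the one whose bore fits the marking arbor standing in its loading block and slide it down the arbor's pin until it sits on the shoulder. Then draw the loaded arbor up out of the block and turn it from upright to level, the sleeve still on it, so that the sleeve's side can be looked over before marking. Finish holding the arbor so in the gripper, level and still, at least 10 cm clear above the desk, without having knocked the ring stack, red pen or hex key about.

Things in the scene. Friction and masses are not known exactly. Their poses are not given: they have to be found in the camera images.
- arbor: Bright-metal marking arbor, 120 g, upright in the block at the start, not locked. z axis: tang to tip. Origin: on the axis, on the shoulder face where the sleeve sits (52 mm above the desk at the start). Above it a round pin, 20 mm diameter, 64 mm long, last 7 mm tapering to 14 mm. Below it a flange, 46 mm diameter, 6 mm thick, resting on the block's top, then a tang, 18 mm diameter, 36 mm long.
- arbor_tip (a point): Centre of the nose end of the arbor's pin, 64 mm from the arbor's origin along its z. With the sleeve seated, the pin is bare from 22 to 64 mm above the origin: grip it there.
- arbor_foot (a point): Centre of the lower end of the arbor's tang, 42 mm from the arbor's origin against its z.
- block: Loading block, grey aluminium, fixed to the desk: 84 x 64 mm, 46 mm high, with a 10 mm high foot and cap screw (16 mm high) sticking out 25 mm at each end along its x. Origin at the centre of its underside, on the desk (z = 0). An upright bore, 20 mm diameter, 42 mm deep, in the middle of its top holds the arbor's tang (1 mm play all round).
- block_mouth (a point): Centre of the block's bore at its top face, 46 mm above the desk; z up.
- sleeve_wide: The sleeve that fits: bright-metal turned ring, 40 mm outside diameter, 22 mm high, through bore 22 mm (1 mm play all round on the pin), 60 g. Stands on the dotted plate (top at z = 0.008). Origin at the centre of its underside, z along its axis. The two sleeves may stand in either of two places.
- sleeve_wide_mid (a point): Centre of the wide-bored sleeve, 11 mm above its underside.
- sleeve_narrow: The sleeve that does not fit: the same outside, 40 mm diameter and 22 mm high, but a bore of only 12 mm, so that its wall is visibly thicker. Also stands on the dotted plate. Origin at the centre of its underside.
- toggle_clamp: Toggle clamp bolted to the dotted plate, an obstacle: fixed, its origin 10 mm above the desk; from the origin it reaches 48 mm either way along x, 22 mm either way along y, and its black upright handle, 26 mm beyond the origin in x, reaches up to 128 mm above the desk.
- laser_column: Laser marker on its column, an obstacle, fixed. From its origin (on the desk): column from 57 to 293 mm behind in x, 75 mm either way in y, 760 mm tall; beam head 168 to 293 mm nearer the robot in x, 50 mm either way in y, from 290 to 425 mm above the desk, joined to the column by an arm from 205 to 425 mm up. A monitor stands to its right.
- ring_stack: Stack of gasket rings, 79 mm diameter, 35 mm high, loose, on the desk behind the plate; leave it. Origin at the centre of its underside.
- red_pen: Red pen lying on the desk, 145 mm long, 11 mm thick; leave it. Origin under its middle.
- hex_key: Black hex key lying on the desk, 83 x 35 x 4 mm; leave it. Origin under its middle.
Not all that is in view belongs to the job. What is shaped like the arbor but blue or yellow is not meant.

How it is judged:
By the outcome, as a careful person would: the job done as asked, in the order asked, and still so for the second after the job is handed in, while the arm keeps its last pose, push and grip.
It also fails if it takes over 72 s, if anything falls off the work surface, if the arm or the gripper's body presses on something with over 40 N, if the wrist force passes 120 N, or if a joint passes its speed limit or range.

## Working session

There is one attempt and no reset: what is moved stays moved. The work goes in short steps, each a Python script; the robot and the scene stay as the last script left them, time stands still between calls to the robot, and variables do not carry over. Pictures are saved under pics/ and viewed, about 8 in all and at most 12, crops included, and the job is handed in when it is done.

```bash
ls; mkdir -p pics
cat > h.py <<'E'
import numpy as np, cv2
from cell import ctrl, grab_frame, get_calibration, cut_out, place_of
def snap(n,f=None):
    c=get_calibration(n); p,d=grab_frame(n)
    if f: cv2.imwrite('pics/'+f,p[:,:,::-1])
    return p,d,c
def ray(c,uv):
    K=np.array(c['mtx'],float); k=c['k1']
    return cv2.undistortPoints(np.array([[uv]],float),K,np.array([k,0,0,0,0.]))[0,0]
def onz(c,uv,z):
    R=np.array(c['R']);t=np.array(c['t']); s=ray(c,uv)
    o=-R.T@t; d=R.T@np.array([s[0],s[1],1]); return o+d*(z-o[2])/d[2]
def cloud(c,d):
    R=np.array(c['R']);t=np.array(c['t']);K=np.array(c['mtx'],float)
    v,u=np.mgrid[:480,:640]
    s=cv2.undistortPoints(np.stack([u,v],-1).reshape(-1,1,2).astype(float),K,np.array([c['k1'],0,0,0,0.])).reshape(480,640,2)
    P=np.dstack([s*d[...,None],d]); return (P-t)@R
def proj(c,X):
    R=np.array(c['R']);t=np.array(c['t']);p=R@np.array(X)+t
    s=p[:2]/p[2]; s=s*(1+c['k1']*(s@s)); K=np.array(c['mtx']); return K[:2,:2]@s+K[:2,2]
E
cat > a.py <<'E'
from h import *
print(ctrl.get_state()['t'])
for n in ['scene','top']:
    p,d,c=snap(n,n+'0.png'); C=cloud(c,d)
    R=np.array(c['R']);print(n,'cam at',(-R.T@np.array(c['t'])).round(3))
    for t in ['arbor','arbor_tip','block','block_mouth','sleeve_wide','sleeve_narrow','toggle_clamp','ring_stack','red_pen','hex_key','laser_column']:
        z={'arbor':.052,'arbor_tip':.116,'block_mouth':.046,'sleeve_wide':.008,'sleeve_narrow':.008,'toggle_clamp':.01}.get(t,0)
        for r in place_of(t,n)[:3]:
            print(t,round(r['p'],2),np.round(r['uv'],1),onz(c,r['uv'],z).round(4))
E
python3 a.py
```

```text
pics
0.0
scene cam at [-0.042  0.097  0.933]
arbor 0.9 [208.  256.5] [0.5698 0.256  0.052 ]
arbor 0.77 [209.3 214.8] [0.6846 0.2543 0.052 ]
arbor 0.66 [247.6 231.8] [0.6263 0.1689 0.052 ]
arbor_tip 0.84 [248.1 212. ] [0.63   0.1608 0.116 ]
arbor_tip 0.81 [200.4 194.3] [0.6917 0.2631 0.116 ]
arbor_tip 0.77 [202.4 237.6] [0.5734 0.2564 0.116 ]
block 0.94 [215.3 270.3] [0.5668 0.2487 0.    ]
block_mouth 0.89 [210.6 255.8] [0.5752 0.2514 0.046 ]
sleeve_wide 0.82 [350.1 310.7] [ 0.4297 -0.033   0.008 ]
sleeve_wide 0.54 [209.3 255.7] [0.6022 0.261  0.008 ]
sleeve_narrow 0.68 [323.1 272.4] [0.5299 0.0116 0.008 ]
ring_stack 0.65 [308.9 235.1] [0.6402 0.0312 0.    ]
red_pen 0.59 [225.8 358.9] [0.3542 0.2288 0.    ]
hex_key 0.54 [256. 196.] [0.7742 0.1487 0.    ]
laser_column 0.17 [202.3 240.3] [0.653  0.2791 0.    ]
top cam at [0.304 0.034 1.328]
arbor 0.61 [266.  208.8] [0.6423 0.158  0.052 ]
arbor 0.56 [224.8 240.1] [0.5675 0.2546 0.052 ]
arbor 0.55 [227.7 185.4] [0.7016 0.2508 0.052 ]
arbor_tip 0.85 [222.6 234.8] [0.5664 0.2487 0.116 ]
arbor_tip 0.76 [223.1 182.2] [0.6895 0.2507 0.116 ]
arbor_tip 0.5 [264.9 204.5] [0.6354 0.1543 0.116 ]
block 0.94 [231.7 243.6] [0.5692 0.2464 0.    ]
block_mouth 0.6 [223.3 241.9] [0.5644 0.2591 0.046 ]
sleeve_wide 0.46 [344.5 293. ] [ 0.4444 -0.0267  0.008 ]
sleeve_narrow 0.63 [331.9 257.2] [0.5314 0.0021 0.008 ]
ring_stack 0.88 [320.5 216.7] [0.6344 0.0284 0.    ]
hex_key 0.4 [273.2 164.1] [0.7722 0.146  0.    ]
laser_column 0.37 [275.5 163.3] [0.7743 0.1402 0.    ]
```

View pics/scene0.png

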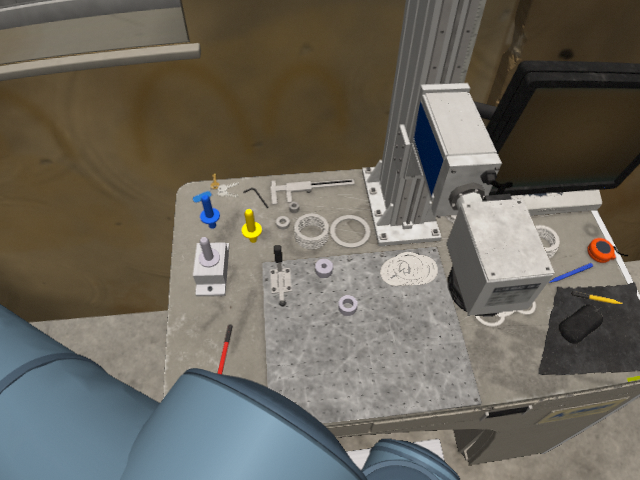

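View pics/top0.png

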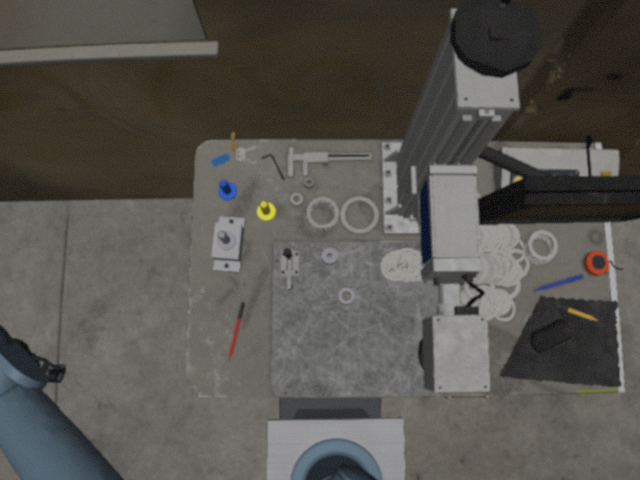

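Both pictures agree. The silver arbor stands in the grey block at scene (208,255). Its look-alikes are blue at (208,210) and yellow at (250,230). The thin-walled wide sleeve is at scene (348,303) / top (346,296), and the thick-walled narrow one is at scene (324,268) / top (330,256). The clamp is at scene (280,280), and the ring stack, pen and hex key are clear of the path. Next I take a close look with the wrist camera.

```bash
cat >> h.py <<'E'
from scipy.spatial.transform import Rotation as Ro
def ori(d,j):
    d=np.array(d,float);d/=np.linalg.norm(d);j=np.array(j,float);j-=d*(j@d);j/=np.linalg.norm(j)
    return list(Ro.from_matrix(np.column_stack([np.cross(d,j),d,j])).as_euler('xyz',degrees=True))
def best(pos,d,j):
    q0=np.array(ctrl.get_state()['joint_positions']);out=[]
    for s in (1,-1):
        o=ori(d,np.array(j)*s);q=ctrl.solve_ik(list(pos),o)
        if q is not None: out.append((np.abs(np.array(q)-q0).max(),o,np.round(q,1)))
    return min(out,key=lambda a:a[0]) if out else None
E
cat > b.py <<'E'
from h import *
s=ctrl.get_state();print(s['ee_pos'],s['ee_rot'])
for n in ['scene','top']:
    p,d,c=snap(n);C=cloud(c,d);ok=d>0
    m=ok&(C[...,2]>.25)&(C[...,0]>.2)&(C[...,0]<.6)&(C[...,1]<.1)&(C[...,1]>-.5)
    if m.any(): print(n,'head',np.percentile(C[m],[2,98],axis=0).round(3))
    m=ok&(abs(C[...,0]-.5)<.12)&(abs(C[...,1]-.1)<.06)&(C[...,2]>.03)&(C[...,2]<.15)
    if m.any(): print(n,'clamp',np.percentile(C[m],[2,98],axis=0).round(3))
    for t,zz in [('sleeve_wide',.03),('sleeve_narrow',.03),('arbor',.116)]:
        for r in cut_out(t,n)[:3]:
            q=C[r['mask']&ok];q=q[q[:,2]>q[:,2].max()-.008] if len(q) else q
            print(n,t,round(r['p'],2),np.round(r['uv']),q.mean(0).round(4),np.ptp(q,axis=0).round(3))
for j in ([0,1,0],[1,0,0]): print(best([.44,-.03,.30],[0,0,-1],j), best([.44,-.03,.084],[0,0,-1],j),best([.568,.253,.128],[0,0,-1],j))
for a in (0,20,-20,45): 
    dd=[np.cos(np.radians(a)),np.sin(np.radians(a)),0]; print(a,best([.5,.3,.35],dd,[0,0,1]))
E
python3 b.py
```

```text
[0.291929   0.58075632 0.3039045 ] [-9.00010753e+01 -6.53601921e-05 -2.66890128e+01]
scene head [[ 0.237 -0.487  0.274]
 [ 0.583 -0.148  0.496]]
scene clamp [[0.455 0.044 0.033]
 [0.618 0.113 0.128]]
scene sleeve_wide 0.67 [207. 257.] [0.5652 0.2541 0.1167] [0.014 0.012 0.008]
scene sleeve_wide 0.61 [345. 304.] [ 0.4362 -0.0252  0.0306] [0.04  0.036 0.008]
scene sleeve_narrow 0.78 [325. 269.] [0.5313 0.0111 0.031 ] [0.037 0.038 0.008]
scene arbor 0.8 [248. 228.] [0.6378 0.1609 0.1062] [0.019 0.015 0.008]
scene arbor 0.73 [210. 214.] [0.6892 0.2549 0.1053] [0.018 0.016 0.008]
scene arbor 0.58 [204. 256.] [0.5659 0.2546 0.1169] [0.016 0.014 0.008]
top head [[ 0.248 -0.479  0.291]
 [ 0.591 -0.15   0.496]]
top clamp [[0.457 0.044 0.032]
 [0.619 0.149 0.126]]
top sleeve_wide 0.74 [225. 247.] [0.5729 0.2557 0.1138] [0.01  0.012 0.008]
top sleeve_wide 0.56 [342. 294.] [ 0.4359 -0.0289  0.0313] [0.035 0.033 0.008]
top sleeve_narrow 0.73 [332. 249.] [0.5313 0.0076 0.0306] [0.034 0.031 0.008]
top arbor 0.7 [227. 239.] [0.5682 0.252  0.1148] [0.016 0.016 0.008]
top arbor 0.55 [229. 187.] [0.691
[... 706 characters left out ...]
t64(-90.0), np.float64(0.0), np.float64(-90.0)], array([-18.7,   5.9, 125.5,   0. ,  48.7, -18.7])) (np.float64(39.76077717745553), [np.float64(-90.0), np.float64(0.0), np.float64(-90.0)], array([13.6, 22.4, 98.9, -0. , 58.7, 13.6]))
0 (np.float64(227.22080852620482), [np.float64(0.0), np.float64(0.0), np.float64(-90.0)], array([ 28.4,  -5. , 125. , 227.2,  40.4, 140.5]))
20 (np.float64(179.49103316465357), [np.float64(180.0), np.float64(0.0), np.float64(109.99999999999997)], array([ 19.8, -10. , 129.4, 179.5,  29.4,   0.4]))
-20 None
45 (np.float64(123.9370863267338), [np.float64(0.0), np.float64(0.0), np.float64(-45.00000000000001)], array([   8.8,   -9.5,  129. ,  123.9,   45.4, -133.8]))
```

```bash
cat > c.py <<'E'
from h import *
b=best([.53,.23,.33],[0,0,-1],[1,0,0]);ctrl.move_to([.53,.23,.33],b[1])
ctrl.command_gripper(.06)
q=ctrl.get_state()['joint_positions'];print(np.round(q,1),ctrl.get_state()['t'])
for n in ['top','scene']:
    p,d,c=snap(n,'c_%s.png'%n);C=cloud(c,d)
    a=np.radians(q[0]);X=C[...,0]*np.cos(a)+C[...,1]*np.sin(a);Y=-C[...,0]*np.sin(a)+C[...,1]*np.cos(a)
    m=(d>0)&(C[...,2]>.2)&(abs(Y)<.3)&(X<.75)&(X>-.1)&(p[...,2]>p[...,0]*1.15)
    for x in np.arange(-.1,.75,.1):
        k=m&(abs(X-x)<.05)
        if k.sum()>30: print(n,x.round(2),'Y',np.percentile(Y[k],[2,98]).round(3),'z',np.percentile(C[...,2][k],[2,98]).round(3))
p,d,c=snap('wrist','c_wrist.png')
for t,z in [('arbor_tip',.116),('arbor',.052),('block_mouth',.046)]:
    for r in place_of(t,'wrist')[:3]: print(t,round(r['p'],2),np.round(r['uv']),onz(c,r['uv'],z).round(4))
res=[]
for r in (.4,.5,.6,.7):
  for az in (10,25,40,55):
    for z in (.3,.4,.5):
      P=[r*np.cos(np.radians(az)),r*np.sin(np.radians(az)),z]
      for da in range(-100,101,20):
        D=np.radians(az+da);x=best(P,[np.cos(D),np.sin(D),0],[0,0,1])
        if x: res.append((round(x[0]),r,az,z,da,list(x[2])))
res.sort(key=lambda a:a[0])
for r in res[:12]:print(r)
E
python3 c.py
```

```text
[12.3  3.2 98.6  0.  78.2 12.2] 3.5417
top 0.1 Y [-0.082  0.015] z [0.201 0.277]
top 0.2 Y [0.063 0.154] z [0.633 0.682]
top 0.3 Y [0.063 0.154] z [0.599 0.66 ]
top 0.4 Y [-0.253  0.155] z [0.381 0.622]
top 0.5 Y [-0.274  0.165] z [0.351 0.579]
top 0.6 Y [0.046 0.166] z [0.524 0.557]
scene 0.0 Y [0.043 0.195] z [0.736 0.748]
scene 0.1 Y [0.057 0.203] z [0.684 0.74 ]
scene 0.2 Y [0.068 0.157] z [0.646 0.698]
scene 0.3 Y [0.068 0.156] z [0.608 0.661]
scene 0.4 Y [-0.255  0.167] z [0.337 0.623]
scene 0.5 Y [-0.276  0.168] z [0.329 0.578]
scene 0.6 Y [-0.279  0.175] z [0.383 0.558]
arbor_tip 0.76 [372. 189.] [0.5674 0.2528 0.116 ]
arbor_tip 0.64 [538. 186.] [0.6821 0.2562 0.116 ]
arbor_tip 0.61 [463. 309.] [0.6376 0.1646 0.116 ]
arbor 0.85 [360. 178.] [0.5658 0.2517 0.052 ]
arbor 0.85 [435. 278.] [0.6338 0.1651 0.052 ]
arbor 0.65 [503. 178.] [0.6855 0.2531 0.052 ]
block_mouth 0.73 [372. 189.] [0.5768 0.2422 0.046 ]
(58, 0.4, 10, 0.3, 100, [np.float64(-26.5), np.float64(4.9), np.float64(121.7), np.float64(57.9), np.float64(125.6), np.float64(42.9)])
(58, 0.4, 25, 0.3, 100, [np.float64(-11
[... 754 characters left out ...]
 np.float64(48.1)])
(64, 0.5, 55, 0.3, 100, [np.float64(24.8), np.float64(16.3), np.float64(108.2), np.float64(64.5), np.float64(122.1), np.float64(48.1)])
(67, 0.4, 10, 0.4, 100, [np.float64(-26.5), np.float64(-5.4), np.float64(119.4), np.float64(66.9), np.float64(131.5), np.float64(57.2)])
(67, 0.4, 25, 0.4, 100, [np.float64(-11.5), np.float64(-5.4), np.float64(119.4), np.float64(66.9), np.float64(131.5), np.float64(57.2)])
(67, 0.4, 40, 0.4, 100, [np.float64(3.5), np.float64(-5.4), np.float64(119.4), np.float64(66.9), np.float64(131.5), np.float64(57.2)])
(67, 0.4, 55, 0.4, 100, [np.float64(18.5), np.float64(-5.4), np.float64(119.4), np.float64(66.9), np.float64(131.5), np.float64(57.2)])
```

```bash
python3 -c "
import cv2,numpy as np
a=cv2.imread('pics/c_wrist.png');b=cv2.imread('pics/c_top.png')
cv2.imwrite('pics/c_both.png',np.hstack([cv2.resize(a,(400,300)),cv2.resize(b,(400,300))]))"
```

```text
(no output)
```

View pics/c_both.png

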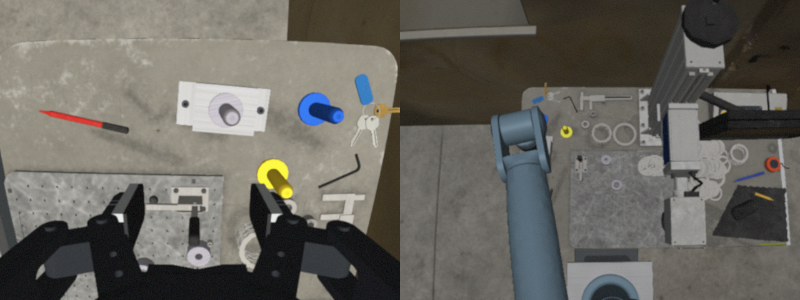

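The wrist view shows the arbor in its block at half-scale (230,113), blue at (325,110), yellow at (275,180) and the red pen at the left. The top view shows the forearm lies in line with the TCP, about ±5 cm wide, so the laser head is clear when I go over the sleeves. Next I move above the wide sleeve and check it close up.

```bash
cat > d.py <<'E'
from h import *
b=best([.437,-.027,.25],[0,0,-1],[1,0,0]);ctrl.move_to([.437,-.027,.25],b[1]);print(b)
p,d,c=snap('wrist','d_w.png');C=cloud(c,d)
for X in ([.436,-.027,.03],[.531,.009,.03]):
    uv=proj(c,X);print('expected px',uv.round())
    m=(d>0)&(np.hypot(C[...,0]-X[0],C[...,1]-X[1])<.032)&(C[...,2]>.024)&(C[...,2]<.04)
    (ox,oy),r=cv2.minEnclosingCircle(C[m][:,:2].astype(np.float32))
    print('n',m.sum(),'z',np.median(C[m][:,2]).round(4),'mean',C[m].mean(0).round(4),'circle',np.round([ox,oy,r],4),'inner r',np.percentile(np.hypot(C[m][:,0]-ox,C[m][:,1]-oy),2).round(4))
for t in ('sleeve_wide','sleeve_narrow'):
    for r in place_of(t,'wrist')[:2]: print(t,round(r['p'],2),np.round(r['uv']),onz(c,r['uv'],.008).round(4))
cv2.imwrite('pics/d_crop.png',cv2.resize(p[100:400,150:550,::-1],(800,600)))
print(ctrl.get_state()['t'])
E
python3 d.py
```

```text
(np.float64(30.65798048768241), [np.float64(-90.0), np.float64(0.0), np.float64(-90.0)], array([-18.4, -12.6, 122. ,   0. ,  70.6, -18.4]))
expected px [314. 220.]
n 1736 z 0.029 mean [ 0.4355 -0.028   0.0289] circle [ 0.4355 -0.0286  0.0201] inner r 0.011
expected px [452. 169.]
n 2368 z 0.0291 mean [0.5309 0.0097 0.029 ] circle [0.5315 0.0093 0.0202] inner r 0.0064
sleeve_wide 0.8 [315. 218.] [ 0.4368 -0.0302  0.008 ]
sleeve_narrow 0.61 [446. 168.] [0.5336 0.0077 0.008 ]
5.0917
```

View pics/d_crop.png

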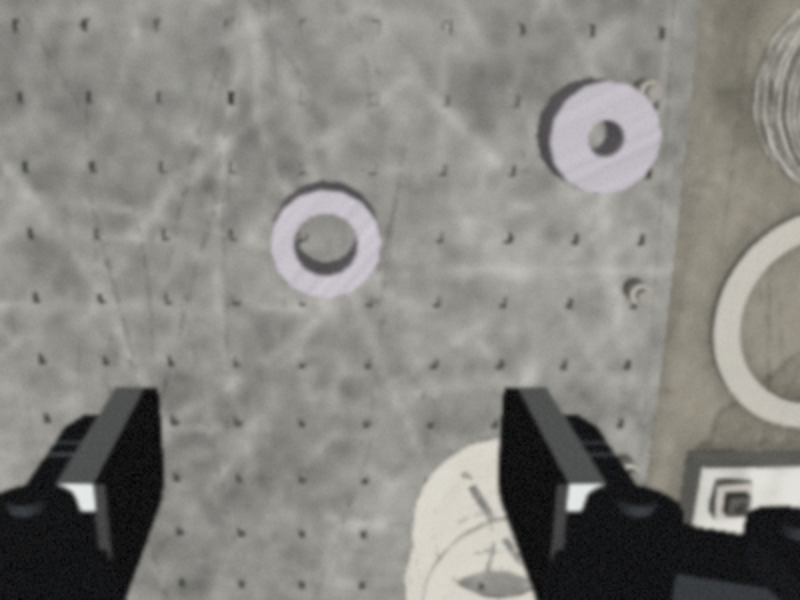

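The close crop confirms the choice. The thin-walled ring at crop (326,240) has a measured bore radius of 11.0 mm, so it is the wide sleeve. The one at (605,137) has about 6 mm and is the narrow sleeve. Now I grasp the wide one.

```bash
cat > e.py <<'E'
from h import *
o=ori([0,0,-1],[1,0,0]); o=best([.4355,-.0286,.1],[0,0,-1],[1,0,0])[1]
ctrl.move_linear([.4355,-.0286,.13],o,rate=.12)
print('stop',ctrl.move_linear([.4355,-.0286,.0855],rate=.05,stop_force=6),ctrl.get_state()['ee_pos'])
ctrl.command_gripper(.03)
s=ctrl.get_state();print('w',s['gripper_width'],s['wrist_force'])
ctrl.move_linear([.4355,-.0286,.28],rate=.12)
s=ctrl.get_state();T=np.array(s['ee_pos']);print('w',s['gripper_width'],s['wrist_force'],T)
p,d,c=snap('wrist','e_w.png');C=cloud(c,d)
m=(d>0)&(np.hypot(C[...,0]-T[0],C[...,1]-T[1])<.025)&(C[...,2]>T[2]-.075)
print(m.sum())
if m.any():
    z=C[m][:,2];print(np.percentile(z,[2,25,50,75,98]).round(4)-T[2]);k=m&(abs(C[...,2]-np.percentile(z,75))<.01)
    print('rel',(C[k].mean(0)-T).round(4),(C[k].min(0)-T).round(4),(C[k].max(0)-T).round(4))
print(s['t'])
E
python3 e.py
```

```text
stop False [ 0.43580386 -0.02871613  0.08579545]
w 0.03734683508224226 [-2.45425561  0.44982068  5.854448  ]
w 0.03760514330198479 [ 0.45316463  0.43878333 -0.12280066] [ 0.43518067 -0.02849194  0.27920725]
29825
[-0.07140725 -0.05710725 -0.00610725  0.00969275  0.02189275]
rel [0.0002 0.0135 0.0091] [-0.0197  0.0081 -0.0003] [0.0198 0.0199 0.0197]
9.3917
```

View pics/e_w.png

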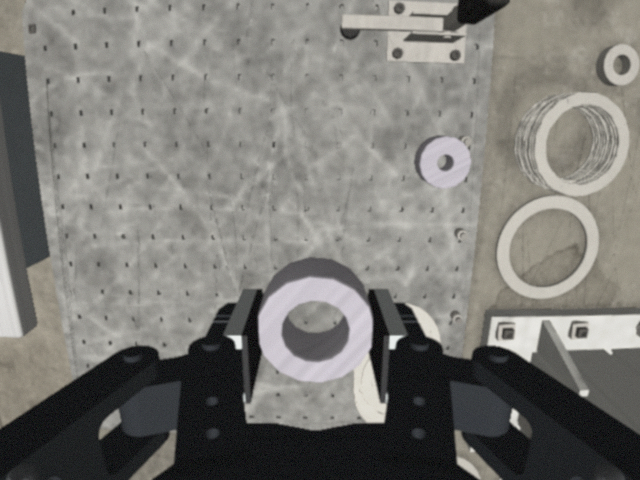

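The sleeve is held square between the pads at (316,330), with the narrow one left undisturbed at (443,160). Next I measure its offset in the hand and re-measure the arbor tip with the same camera.

```bash
cat > f.py <<'E'
from h import *
def inhand():
    T=np.array(ctrl.get_state()['ee_pos']);p,d,c=snap('wrist','f_w.png');C=cloud(c,d)
    D=C-T;m=(d>0)&(D[...,2]<-.049)&(D[...,2]>-.064)&(abs(D[...,1])<.026)
    zt=np.median(D[m&(abs(D[...,0])<.014)][:,2]); m&=abs(D[...,2]-zt)<.003
    k=m&(abs(D[...,0])<.004); y=np.percentile(D[k][:,1],[1,99]); k=m&(abs(D[...,0])<.019)
    print('sleeve top z',zt.round(4),'y ends',y.round(4),'mid',y.mean().round(4),'n',m.sum());return p,d,c,C
inhand()
P=[.567,.195,.27]
b=best(P,[0,0,-1],[1,0,0]);print(b);ctrl.move_to(P,b[1])
p,d,c,C=inhand()
m=(d>0)&(np.hypot(C[...,0]-.567,C[...,1]-.253)<.02)&(C[...,2]>.111)&(C[...,2]<.122)
q=C[m];print('tip n',len(q),q.mean(0).round(4),q.min(0).round(4),q.max(0).round(4))
m=(d>0)&(np.hypot(C[...,0]-.567,C[...,1]-.253)<.035)&(abs(C[...,2]-.052)<.003)
q=C[m];print('flange',len(q),'circ',cv2.minEnclosingCircle(q[:,:2].astype(np.float32)))
for t,z in [('arbor_tip',.116),('arbor',.052)]:
    for r in place_of(t,'wrist')[:3]: print(t,round(r['p'],2),np.round(r['uv']),onz(c,r['uv'],z).round(4))
print(ctrl.get_state()['ee_pos'],ctrl.get_state()['t'])
E
python3 f.py
```

```text
sleeve top z -0.0574 y ends [-0.0187  0.0197] mid 0.0005 n 7945
(np.float64(26.863978736481222), [np.float64(-90.0), np.float64(0.0), np.float64(-90.0)], array([ 8.2,  9.2, 98.5, -0. , 72.3,  8.2]))
sleeve top z -0.0575 y ends [-0.0191  0.0197] mid 0.0003 n 7932
tip n 810 [0.5667 0.2531 0.1143] [0.5585 0.2441 0.111 ] [0.5753 0.2617 0.1176]
flange 2630 circ ((0.5668250322341919, 0.25305262207984924), 0.022824499756097794)
arbor_tip 0.97 [318. 139.] [0.5674 0.2519 0.116 ]
arbor_tip 0.89 [439. 297.] [0.6367 0.1644 0.116 ]
arbor_tip 0.7 [539. 136.] [0.6841 0.255  0.116 ]
arbor 0.73 [492. 135.] [0.6847 0.2534 0.052 ]
arbor 0.6 [315. 134.] [0.5661 0.2528 0.052 ]
arbor 0.57 [414. 263.] [0.6367 0.1628 0.052 ]
[0.56698892 0.19363833 0.27043264] 10.6583
```

```bash
cat > g.py <<'E'
from h import *
o=best([.5667,.2527,.21],[0,0,-1],[1,0,0])[1]
G=np.array([.5667,.2527])
ctrl.move_linear([*G,.21],o,rate=.12);ctrl.dwell(.4)
T=np.array(ctrl.get_state()['ee_pos']);print(T.round(4),np.round(ctrl.get_state()['wrist_force'],2));G=G+(G-T[:2])
ctrl.move_linear([*G,.205],rate=.05);ctrl.dwell(.3);print(np.round(ctrl.get_state()['ee_pos'],4))
for z in (.18,.155,.132):
    st=ctrl.move_linear([*G,z],rate=.04,stop_force=6);s=ctrl.get_state()
    print(z,st,np.round(s['ee_pos'],4),np.round(s['wrist_force'],2),np.round(s['wrist_torque'],3),round(s['gripper_width'],4))
    if st: break
snap('scene','g_s.png');print(s['t'])
E
python3 g.py
```

```text
[0.5669 0.2525 0.2103] [0.35 0.71 0.18]
[0.5666 0.2529 0.2051]
0.18 False [0.5666 0.2529 0.18  ] [ 0.37 -0.36 -0.61] [ 0.014 -0.027 -0.02 ] 0.0373
0.155 False [0.5664 0.2529 0.1548] [ 1.12  0.69 -0.28] [-0.037 -0.084  0.001] 0.0373
0.132 False [0.5662 0.2529 0.1317] [-0.72  0.6   0.13] [0.035 0.02  0.033] 0.0375
14.725
```

```bash
cat > k.py <<'E'
from h import *
T=np.array(ctrl.get_state()['ee_pos']);x,y=.5667,.2529
print(ctrl.move_linear([x,y,.1300],rate=.02,stop_force=5),ctrl.get_state()['ee_pos'])
ctrl.command_gripper(.062);ctrl.dwell(.3)
ctrl.move_linear([x,y,.215],rate=.1);ctrl.move_linear([x,y-.04,.25],rate=.15)
p,d,c=snap('wrist','k_w.png');C=cloud(c,d);r=np.hypot(C[...,0]-x,C[...,1]-.2531)
for lo,hi in((.0,.006),(.012,.018),(.0205,.0225)):
    m=(d>0)&(r>lo)&(r<hi)&(C[...,2]>.03)
    print(lo,hi,m.sum(),np.percentile(C[...,2][m],[5,25,50,75,95]).round(4))
m=(d>0)&(r<.03)&(abs(C[...,2]-.074)<.004)&(r>.0115);print('sleeve',m.sum(),cv2.minEnclosingCircle(C[m][:,:2].astype(np.float32)))
m=(d>0)&(r<.015)&(C[...,2]>.11);print('tip',C[m].mean(0).round(4))
u,v=proj(c,[x,.2531,.08]).astype(int);print(u,v,ctrl.get_state()['t'])
cr=p[max(0,v-110):v+110,max(0,u-140):u+140,::-1];cv2.imwrite('pics/k_crop.png',cv2.resize(cr,None,fx=2,fy=2))
E
python3 k.py
```

```text
False [0.56687949 0.25301758 0.13033585]
0.0 0.006 490 [0.1136 0.1147 0.1152 0.1156 0.1163]
0.012 0.018 1423 [0.0719 0.0726 0.0731 0.0736 0.0744]
0.0205 0.0225 385 [0.0456 0.0503 0.0509 0.0514 0.0524]
sleeve 2046 ((0.5662330985069275, 0.25294551253318787), 0.020205510780215263)
tip [0.5665 0.2535 0.114 ]
316 170 17.2417
```

View pics/k_crop.png

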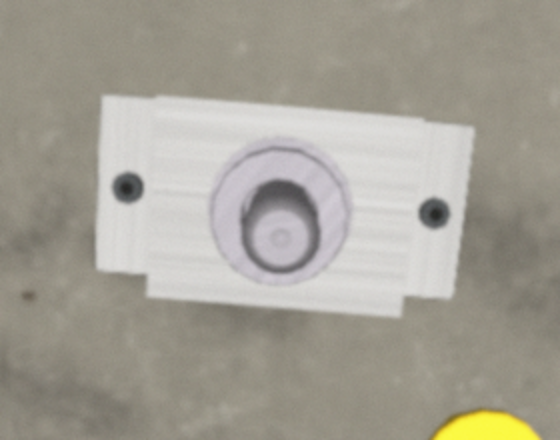

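The picture shows the sleeve seated flat round the pin at crop (280,210). Depth agrees: its top is 22 mm above the flange and the pin is upright. Now I grip the bare pin and draw the arbor out.

```bash
cat > l.py <<'E'
from h import *
x,y=.5666,.2531
ctrl.move_linear([x,y,.215],rate=.12);ctrl.dwell(.2);T=np.array(ctrl.get_state()['ee_pos']);print(T.round(4))
x+=x-T[0];y+=y-T[1]
print(ctrl.move_linear([x,y,.1515],rate=.06,stop_force=6))
ctrl.command_gripper(.01);s=ctrl.get_state();print('w',s['gripper_width'],np.round(s['ee_pos'],4),np.round(s['wrist_force'],2))
print('up',ctrl.move_linear([x,y,.22],rate=.06,stop_force=15),np.round(ctrl.get_state()['wrist_force'],2))
ctrl.move_linear([x,y,.38],rate=.15);ctrl.dwell(.3);s=ctrl.get_state()
print('w',s['gripper_width'],np.round(s['wrist_force'],2),np.round(s['wrist_torque'],3),np.round(s['joint_positions'],1),s['t'])
res=[]
for r in (.45,.55,.62):
  for az in (24,35,50):
    for z in (.36,.42):
      P=[r*np.cos(np.radians(az)),r*np.sin(np.radians(az)),z]
      for da in range(-120,121,20):
        D=np.radians(az+da);q=best(P,[np.cos(D),np.sin(D),0],[0,0,1])
        if q: res.append((round(q[0]),r,az,z,da,[float(a) for a in q[2]]))
res.sort(key=lambda a:a[0])
for r in res[:10]:print(r)
snap('scene','l_s.png')
E
python3 l.py
```

```text
[0.567  0.2528 0.2158]
False
w 0.018040966572701902 [0.5664 0.2534 0.1519] [0.85 0.3  1.64]
up False [ 0.59  0.07 -2.83]
w 0.018148329969094254 [-0.05  0.05 -2.83] [ 0.032 -0.007 -0.01 ] [13.7  7.1 89.2 -0.  83.7 13.7] 22.5167
(55, 0.45, 24, 0.36, 120, [-3.7, 11.1, 106.9, 53.4, 138.3, 45.1])
(55, 0.45, 35, 0.36, 120, [7.3, 11.1, 106.9, 53.4, 138.3, 45.1])
(55, 0.45, 50, 0.36, 120, [22.3, 11.1, 106.9, 53.4, 138.3, 45.1])
(60, 0.45, 24, 0.42, 120, [-3.7, 6.5, 105.1, 59.8, 141.9, 53.5])
(60, 0.45, 35, 0.42, 120, [7.3, 6.5, 105.1, 59.8, 141.9, 53.5])
(60, 0.45, 50, 0.42, 120, [22.3, 6.5, 105.1, 59.8, 141.9, 53.5])
(60, 0.55, 24, 0.36, 120, [0.4, 22.8, 92.2, 60.2, 136.8, 51.8])
(60, 0.55, 35, 0.36, 120, [11.4, 22.8, 92.2, 60.2, 136.8, 51.8])
(60, 0.55, 50, 0.36, 120, [26.4, 22.8, 92.2, 60.2, 136.8, 51.8])
(65, 0.62, 24, 0.36, 120, [2.6, 31.0, 80.9, 65.0, 136.5, 57.2])
```

View pics/l_s.png

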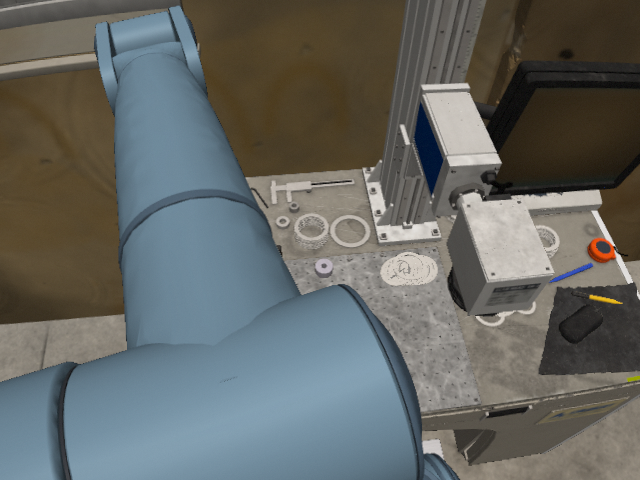

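The arm has drawn the arbor out. The width is 18.1 mm against 18.0 mm at the grip, and the load change fits the loaded arbor's weight. The narrow sleeve and ring stack are undisturbed at (323,268) and (310,232). Now I turn it level with the jaws vertical.

```bash
cat > n.py <<'E'
from h import *
A=np.radians(125);D=[np.cos(A),np.sin(A),0];P=[.5,.2,.37]
b=best(P,D,[0,0,1]);print(b)
q0=np.array(ctrl.get_state()['joint_positions']);q=np.array(ctrl.solve_ik(P,b[1]))
for k in range(1,5): ctrl.move_j(list(q0+(q-q0)*k/4))
ctrl.dwell(.5);s=ctrl.get_state();R=Ro.from_euler('xyz',s['ee_rot'],degrees=True).as_matrix()
print('w',s['gripper_width'],np.round(s['ee_pos'],4),'dir',R[:,1].round(4),'jaw',R[:,2].round(4),s['t'])
T=np.array(s['ee_pos']);d_=R[:,1];n=np.cross(R[:,2],d_)
for cam in ('wrist','scene','top'):
    p,d,c=snap(cam,'n_%s.png'%cam);C=cloud(c,d)-T
    a=C@d_;l=C@n;h=C@R[:,2]
    m=(d>0)&(a>.078)&(a<.16)&(abs(l)<.03)&(abs(h)<.04)
    print(cam,m.sum())
    if m.sum()>50:
        for x in np.arange(.078,.15,.008):
            k=m&(abs(a-x)<.004)
            if k.sum()>10: print(' a',x.round(3),k.sum(),'lat',np.percentile(l[k],[2,98]).round(4),'h',np.percentile(h[k],[2,98]).round(4))
w=cv2.imread('pics/n_wrist.png');t=cv2.imread('pics/n_scene.png')
cv2.imwrite('pics/n_both.png',np.hstack([cv2.resize(w,(400,300)),cv2.resize(t,(400,300))]))
E
python3 n.py
```

```text
(np.float64(69.31883215024615), [np.float64(-180.0), np.float64(0.0), np.float64(-145.0)], array([ -5.9,  15.6, 100.3,  69.3, 126.1,  57.3]))
w 0.018092023993068234 [0.5    0.2002 0.3701] dir [-5.739e-01  8.189e-01 -6.000e-04] jaw [ 6.e-04 -3.e-04 -1.e+00] 24.6333
wrist 3411
 a 0.078 981 lat [0.0032 0.0187] h [-0.0149  0.0198]
 a 0.086 555 lat [0.0036 0.0187] h [-0.015   0.0189]
 a 0.094 405 lat [0.0048 0.0186] h [-0.0154  0.0189]
 a 0.102 1469 lat [-0.0035  0.0213] h [-0.0205  0.0229]
scene 0
top 575
 a 0.078 52 lat [-0.0203  0.0175] h [-0.0205  0.    ]
 a 0.086 106 lat [-0.0202  0.0162] h [-0.0187  0.0016]
 a 0.094 103 lat [-0.0196  0.0162] h [-0.0198  0.0034]
 a 0.102 119 lat [-0.0227  0.02  ] h [-0.0228  0.0062]
 a 0.11 42 lat [-0.0092  0.0078] h [-0.0099  0.0025]
 a 0.118 47 lat [-0.0092  0.007 ] h [-0.0099  0.0007]
 a 0.126 47 lat [-0.0092  0.007 ] h [-0.0092  0.0002]
 a 0.134 45 lat [-0.0089  0.0071] h [-0.0093  0.0022]
 a 0.142 14 lat [-0.0089  0.0061] h [-0.0071  0.001 ]
```

View pics/n_both.png

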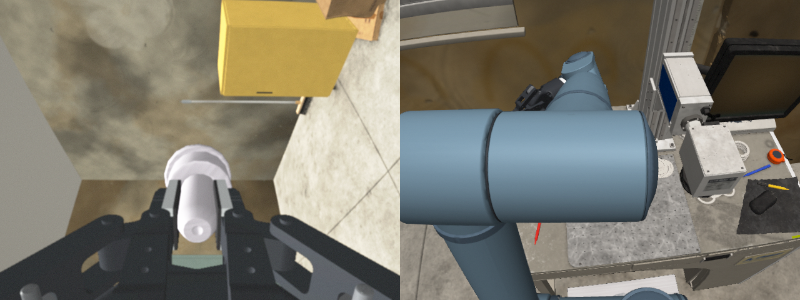

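The wrist view shows the arbor between the pads, with sleeve and flange beyond them at half-scale (195,165). Top-camera depth finds the sleeve, flange and tang level to about 1°. One last check covers tilt, stillness and the bystanders.

```bash
cat > o.py <<'E'
from h import *
s=ctrl.get_state();R=Ro.from_euler('xyz',s['ee_rot'],degrees=True).as_matrix();T=np.array(s['ee_pos']);d_=R[:,1];n=np.cross(R[:,2],d_)
L=[]
for i in range(8):
    p,d,c=snap('top');C=cloud(c,d)-T;a=C@d_;l=C@n;h=-C@R[:,2]
    m=(d>0)&(a>.108)&(a<.140)&(abs(l+.001)<.004)&(abs(h)<.02);L.append(np.c_[a[m],h[m],l[m]])
L=np.vstack(L);f=np.polyfit(L[:,0],L[:,1],1);print('tilt deg',np.degrees(np.arctan(f[0])).round(2),'n',len(L),'top',L[:,1].mean().round(4))
old=cv2.imread('pics/top0.png')[:,:,::-1].astype(int)
for t in ('ring_stack','red_pen','hex_key','sleeve_narrow'):
    for r in place_of(t,'top')[:1]: print(t,round(r['p'],2),np.round(r['uv'],1),onz(c,r['uv'],0).round(3))
df=np.abs(p.astype(int)-old).max(2)
for nm,(x0,x1,y0,y1) in dict(pen=(222,250,298,362),hex=(255,292,148,182),rings=(302,342,192,232)).items(): print(nm,'changed px',(df[y0:y1,x0:x1]>50).sum())
cv2.imwrite('pics/o_top.png',cv2.resize(p[120:400,170:470,::-1],None,fx=2,fy=2))
s=ctrl.get_state();print(np.abs(s['dq']).max().round(3),s['gripper_width'],s['t'])
E
python3 o.py
```

```text
tilt deg -0.71 n 679 top 0.007
red_pen 0.78 [238.2 330. ] [0.36  0.227 0.   ]
hex_key 0.67 [227.9 245. ] [0.566 0.256 0.   ]
sleeve_narrow 0.42 [332.  255.1] [0.538 0.002 0.   ]
pen changed px 5
hex changed px 139
rings changed px 335
0.119 0.018481747457507608 25.3833
```

View pics/o_top.png

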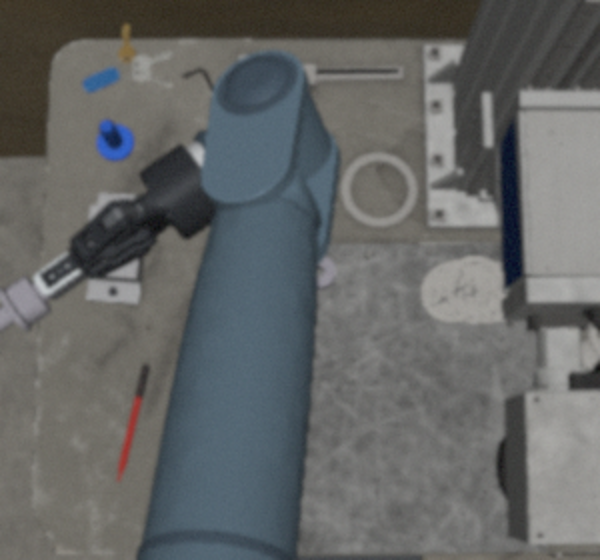

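Run:
```python
from h import *
ctrl.dwell(1.0);s=ctrl.get_state();print(s['gripper_width'],np.round(s['ee_pos'],4),np.round(s['ee_rot'],2),np.round(s['wrist_force'],2),np.abs(s['dq']).max(),s['t'])
print(ctrl.close_job())
```

```text
0.018560864075370682 [0.5  0.2  0.37] [-180.    0. -145.] [ 0.26 -0.14 -2.07] 0.10788013490196786 26.3833
the job is handed in; nothing more can be done
None
```

The job is done and handed in at about 26 s of the 72 s allowed. I slid the wide-bored sleeve down the silver arbor's pin to the shoulder and drew the arbor out of the block. The gripper now holds the pin, with the arbor level about 0.37 m above the desk.

- **Sleeve choice:** the bore radius measured 11.0 mm on the one I took, and about 6 mm on the one I left.
- **Seating:** the sleeve's top measured 22 mm above the flange before I lifted the arbor. After the turn it was still against the flange.
- **Level and still:** the arbor's tilt measured about −0.7°, and the tool direction was level within 0.05°. The pose held steady over the last second, and the grip width read 18.0–18.6 mm.
- **Bystanders:** the red pen had not moved. The hex key and ring stack were partly or wholly hidden by the arm in the last top view. The hex-key detection there was wrong: it landed on the block. The visible part of the key looked unmoved. I last saw the ring stack in place after the lift, and all later motion was well above it.

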